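# Close the water filter housing

## Robot

A 6-joint arm with a two-finger parallel gripper is mounted at the origin on the work surface. World frame = base frame: x ahead of the robot, y to its left, z up, the work surface at z = 0. Lengths are in m, angles in rad, forces in N, time in s.
With the tool pointing down it reaches from about 0.35 to 0.925 m from the base axis. Payload 6.4 kg.
Tool frame: the origin (TCP) lies at the very end of the fingers, on their centre line; the grasp point (between the pads) lies arm.tcp_to_grasp behind it (arm.tcp_to_grasp is the distance from the TCP to the grasp point, in m); z points along the fingers, y is the direction in which the jaws open and shut (so a half turn about z gives the same grasp; the last joint's range is limited). The gripper opens to 94 mm and grips with 3 to 60 N. Pads are 16 mm wide; open, the fingers measure 119 mm over their backs; the gripper's body (75 mm by 177 mm) begins 78 mm behind the grasp point.
Start: joints at [-1.287, 0.245, 1.558, -0, 1.339, -0.174], TCP at [0.287, -0.583, 0.205] pointing down, gripper open.
Joint ranges: [-3.13, 3.13], [-1.02, 2.26], [0.13, 2.54], [-0.95, 4.09], [0.21, 2.88], [-2.74, 2.74]. Speed limits (rad/s): [2.57, 2.57, 3.14, 3.14, 3.14, 3.14].

## Interface

Orientations are given as a unit quaternion [w, x, y, z].
In Python, from station import arm gives the robot as it stands.
- The arm moves only by the tool arm_command, never from a script. Its argument "series" is text: rows parted by semicolons, each of 7 numbers parted by spaces: the closure, from -1 (fully open) to 1 (shut), then the shift along the tool's x, y, z in cm, then the turn, a rotation vector about the tool's x, y, z in rad. In form: hand dx dy dz ax ay az; .... A call has 1 to 20 rows; each row is the pose to reach, as a shift and turn from the pose measured when the call began, along the tool's axes at that moment; what a row does not reach only later rows make up. A row lasts 1/10 s, in which the tool goes at most 50 mm and 8.59 degrees, less where a joint would pass 70% of its speed; a pose out of reach is approached as far as the arm can. A call with a gripper value outside its range is refused whole. The fingers move at their own pace and stop on an object; "squeeze" is the grip in N (left out, the last holds). Time passes only in rows, so rows that repeat a pose let the fingers close. It gives the time, the measured TCP pose, the force and the opening at its end, in the units of the state.
- arm.state(): the state, without advancing time (a new reading comes with each control period).
- arm.capture(name): name is "side" or "top"; returns a dict with "frame" (400x640x3 uint8, red, green, blue), "K" (3x3 intrinsics, pixels), "extrinsics" (4x4, takes a point from camera to world coordinates). Camera axes: x right, y down, z forward; pixel columns grow to the right and rows downward; lengths in m; the calibration is good to about 2 mm. A picture is of the moment at which its call begins. There is no depth.
- arm.sign_off(): hands the job in, once; it reports no verdict.
The state is a dict: "time_s": time; "joint_pos": joint angles; "dq": joint speeds; "effort": joint torques, N m; "ee_pos": TCP position; "ee_rot": TCP orientation; "force": force on the tool from outside, world axes, zero at the start; "ft_torque": the same for the moment, N m; "width": finger opening in m.
Only numpy, scipy, OpenCV 4.12 (cv2) and the standard library are available. Lean on these libraries where they do the work, as an engineer would, in place of code of your own. Each camera call takes 0.05 s, during which the arm holds its last target.

## Task

Pick up the red cap, screw it gently onto the neck of the grey water filter housing until it is fully home, and let go, leaving the other things on the bench where they are. The start of the thread is hidden: set on with its white marks in line with those of the housing, the cap sits on top of the thread, and turning it backwards (anticlockwise from above) by up to a quarter turn lets it drop in, which you must feel for; then it screws down clockwise to a stop. Nothing must be forced.

Things in the scene. Friction and masses are not known exactly. Their poses are not given: they have to be found in the camera images.
- cap_grip (a point): Grip point of the loose red cap, on its axis (z up), 57 mm above the skirt's lower edge. On the lid stands a grip bar 64 mm long (along the cap's x), 18 mm thick (along y), 38 mm high, to be pinched from above across its 18 mm. This point is inside the bar, 24 mm above the lid's flat top and 14 mm below the bar's top.
- cap: The red cap, standing on the bench right way up at any yaw: 91 mm diameter, about 160 g; skirt and lid together 33 mm high, hollow and open below, inner radius 42 mm. Origin on its axis at the skirt's lower edge; x along the grip bar. It repeats every 120 degrees; three white marks on the lid's edge, at 0, 120 and 240 degrees from x, stand over its pins.
- cap_pin (a point): One of the three steel pins, 6 mm thick, that point inwards inside the cap's skirt at 0, 120 and 240 degrees from the cap's x, reaching in to a radius of 35.5 mm; centred 3.5 mm above the skirt's lower edge. They run in the thread of the neck. This is the one at 0 degrees, 40 mm from the axis.
- housing: Grey water filter housing bolted to the bench: bowl 100 mm in diameter, 101 mm high, on a steel foot 130 mm square and 20 mm high, with a white neck on top. Origin on its axis at the bench, z up; x points to one of the three white marks on the bowl's shoulder (at 0, 120 and 240 degrees). Rigid plastic, no springs; cap and housing must not be forced together with more than 60 N.
- mouth (a point): Centre of the mouth (top rim) of the white neck, 135 mm above the bench; z up along the axis, x as the housing. The neck is 68 mm in diameter, with a chamfer at the rim (58 mm at the top, widening over 6 mm) that guides the cap's pins on from a few mm off centre.
- ridge_tops (a point): On the neck's axis at the flat tops of its three thread ridges (80 mm across), 8 mm below the rim. Pins resting on them put cap_grip 48.5 mm above the mouth. With the white marks of cap and housing in line the pins rest here, and the middle of the gaps that let them in is 0.4 to 1.5 rad anticlockwise, each time different. Turned clockwise up here, the pins hit a wall.
- entered_point (a point): On the neck's axis, 36 mm above the mouth: where cap_grip is once the pins have dropped through the gaps, 12.5 mm lower than on the ridges. The pins pass a gap over about 0.2 rad of turn; a wall on its anticlockwise side stops turning further back.
- home_point (a point): On the neck's axis, 30 mm above the mouth: where cap_grip is when the cap is fully home at the hard end stop, 1.25 rad clockwise of the middle of the gap. On the way from entered_point the thread lowers the cap 6 mm: nothing over the first 0.2 rad, then about 5.6 mm per rad, with 2 mm of axial play.
- screw_jar: bystander: small glass jar with a black lid, 66 mm diameter, 85 mm high; origin at the centre of its underside
- seal_ring: bystander: flat black rubber seal ring, 76 mm outside, 6 mm high; origin at the centre of its underside
- screwdriver: bystander: screwdriver with an orange handle lying flat, along its own x
- wrench: bystander: steel wrench lying flat, along its own x
- tape_roll: bystander: yellow roll of tape lying flat, 90 mm diameter, 24 mm high; origin at the centre of its underside
- tin: bystander: tin with a paper label, 74 mm diameter, 110 mm high; origin at the centre of its underside
- cartridge: bystander: white filter cartridge with blue ends, standing, 66 mm diameter, 182 mm high; origin at the centre of its underside
There are look-alikes about, which are no part of the job. What is meant by the cap is not blue, pink or yellow, and is the larger of those in its own colour.

How it is judged:
On the way:
1. the cap is set on the neck, upright, with its pins on the ridges or lower (horizontal distance between cap_grip and mouth below 0.006 m and z of cap_grip in the frame of mouth below 0.052 m and angle between cap's own z axis and vertical below 0.12 rad), for 0.1 s.
At the end, for the whole second after the job is handed in: The cap is screwed home on the neck: cap_grip at most 31.8 mm above the mouth (30 mm is fully home) and within 4 mm of its axis, upright within 0.07 rad, at rest and released (horizontal distance between cap_grip and mouth below 0.004 m and z of cap_grip in the frame of mouth below 0.0318 m and angle between cap's own z axis and vertical below 0.07 rad and linear speed of cap below 0.02 m/s and contact force between the fingers and cap below 0.1 N); the robot touches nothing.
It fails at once if cap and housing forced against each other with more than 60 N (contact force between cap and housing above 60 N).
It fails at once if the gripper or arm rammed against the housing with more than 15 N (contact force between the arm and housing above 15 N).
It fails at once if a bystander moved by more than 40 mm (distance of any of screw_jar, seal_ring, screwdriver, wrench, tape_roll, tin, cartridge from where it was at the start of the episode above 0.04 m).
It also fails if it takes over 72 s, if anything falls off the work surface, if the arm or the gripper's body presses on something with over 40 N, if the wrist force passes 120 N, or if a joint passes its speed limit or range.

## Working session

There is one attempt and no reset: what is moved stays moved. The work goes in short steps, Python scripts to look and compute and a tool call to move; the robot and the scene stay as the last step left them, time stands still between calls to the robot, and variables do not carry over. Pictures are saved under pics/ and viewed, and the job is handed in when it is done.

Besides the shell and the picture viewer there is one more tool, called after ">>>" as name(argument=value, ...), one argument or row to a line, values as JSON. arm_command: Moves the arm, as the interface text tells. Its arguments: {"type":"object","properties":{"series":{"type":"string"},"squeeze":{"type":"number"}},"required":["series"]}

```bash
mkdir -p pics && ls
python3 - <<'E'
from station import arm
import cv2,numpy as np
print(arm.state()); print(arm.tcp_to_grasp)
for n in("side","top"):
    c=arm.capture(n); cv2.imwrite(f"pics/{n}0.png",c["frame"][:,:,::-1]); np.savez(f"{n}0.npz",**c)
    print(n,c["K"].tolist(),c["extrinsics"].round(4).tolist())
E
```

```text
pics
{'time_s': 0.0, 'joint_pos': array([-1.28708827e+00,  2.45772421e-01,  1.55902154e+00, -1.74885510e-05,
        1.33868944e+00, -1.74105311e-01]), 'dq': array([-0.00118119,  0.00179947,  0.00122735,  0.00083376, -0.00100209,
        0.00087184]), 'effort': array([ 8.23640949e-04, -4.15837812e+01, -3.14600587e+01,  6.85148011e-02,
        3.33004107e-02, -1.58655662e-04]), 'ee_pos': array([ 0.28711787, -0.58247487,  0.20436796]), 'ee_rot': array([-9.43486251e-04,  9.73914171e-01,  2.26914726e-01, -6.02768365e-05]), 'force': array([-0.27028131, -0.07830942, -0.10853711]), 'ft_torque': array([ 0.01610022, -0.02808802,  0.00728893]), 'width': 0.0942574039820155}
0.0188
side [[428.9221836348304, 0.0, 322.7310583525561], [0.0, 428.9221836348304, 199.1937637756625], [0.0, 0.0, 1.0]] [[-0.8276, -0.3138, 0.4654, -0.0699], [-0.5613, 0.4609, -0.6873, 0.9015], [0.0011, -0.8301, -0.5576, 0.8864], [0.0, 0.0, 0.0, 1.0]]
top [[406.8832302928761, 0.0, 312.83139189748636], [0.0, 406.8832302928761, 194.66848706842262], [0.0, 0.0, 1.0]] [[-0.022, -0.9911, 0.1316, 0.4171], [-0.9997, 0.0229, 0.0051, -0.0424], [-0.008, -0.1315, -0.9913, 1.3213], [0.0, 0.0, 0.0, 1.0]]
```

View pics/top0.png

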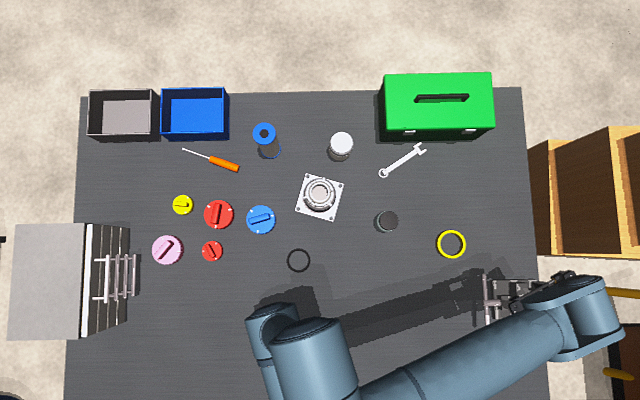

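View pics/side0.png

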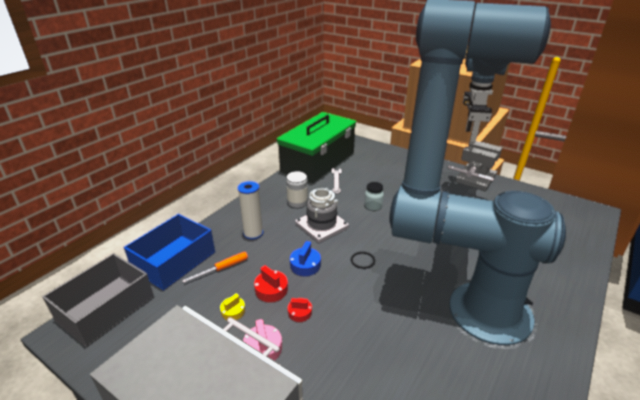

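The top view shows two red caps, a larger one at (218,214) and a smaller one at (212,251). There are also look-alikes: blue (261,219), yellow (182,205) and pink (167,250). The larger red cap at (218,214) fits the description. The housing is at (319,195). Next I'll enlarge the crops.

Run:
```python
import cv2
t=cv2.imread("pics/top0.png");s=cv2.imread("pics/side0.png")
def crop(im,x,y,w,h,k,n): cv2.imwrite(n,cv2.resize(im[y:y+h,x:x+w],None,fx=k,fy=k,interpolation=cv2.INTER_CUBIC))
crop(t,190,190,60,50,12,"pics/tcap.png");crop(t,285,165,70,60,10,"pics/thou.png")
crop(s,240,255,80,60,10,"pics/scap.png");crop(s,285,175,75,60,10,"pics/shou.png")
```

```text
(no output)
```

View pics/tcap.png

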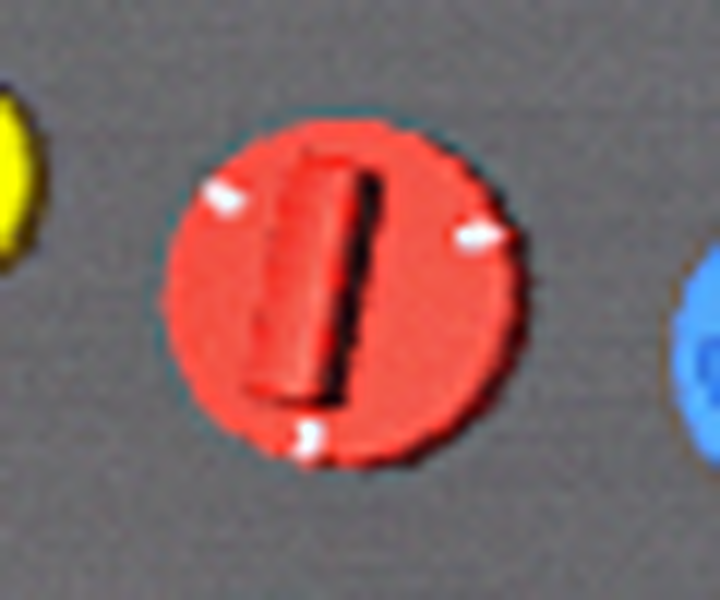

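View pics/thou.png

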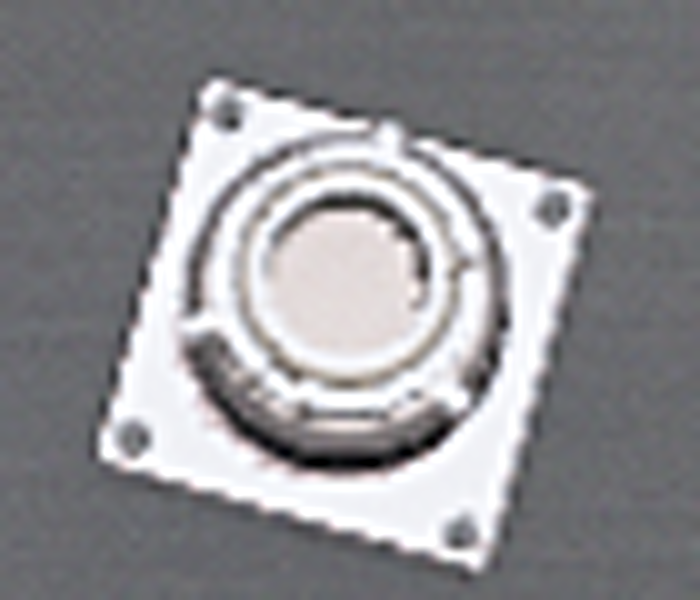

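View pics/scap.png

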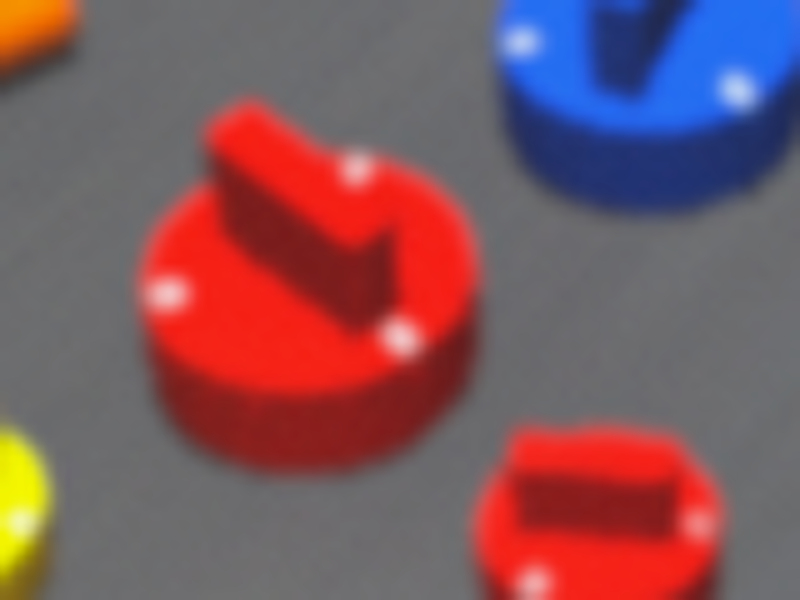

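View pics/shou.png

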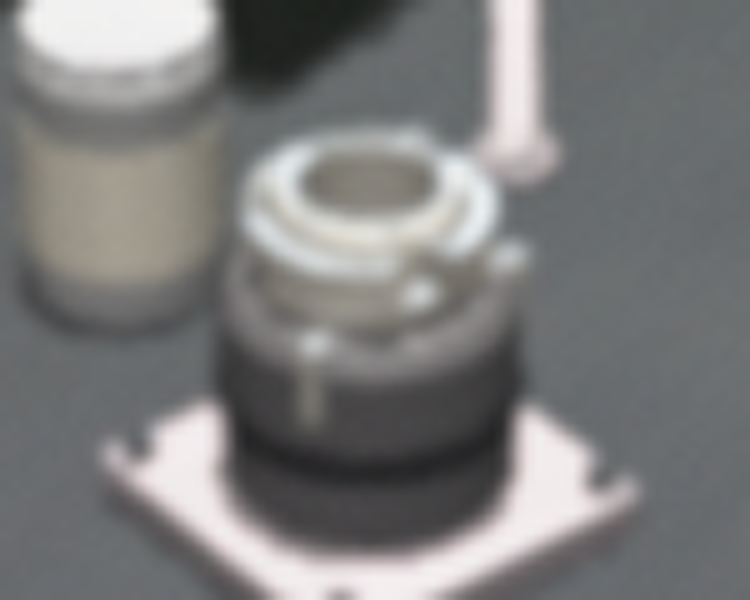

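The enlarged crops confirm it: the larger red cap has its bar near-vertical in the top image. Its 0-degree mark is at about (215.7,226.5), with the others at (230,209.6) and (208.6,206.3). The housing marks in the top view are at about (324,178), (305,198) and (330.5,205). Next is a fit using both cameras.

```bash
cat > h.py <<'E'
import numpy as np
from scipy.optimize import least_squares
C={n:dict(np.load(n+"0.npz")) for n in("top","side")}
def proj(P,n):
    c=C[n];E=c["extrinsics"];P=np.atleast_2d(P)
    q=(P-E[:3,3])@E[:3,:3]; q=q/q[:,2:]
    return (q@c["K"].T)[:,:2]
def px(pts,k,o): return (np.array(pts,float)+.5)/k-.5+np.array(o)
def ring(x,y,yaw,r,z,n=3,ph=0): 
    a=yaw+ph+np.arange(n)*2*np.pi/n
    return np.c_[x+r*np.cos(a),y+r*np.sin(a),np.full(n,z)]
E
python3 - <<'E'
from h import *
ct=px([(308,438),(480,235),(223,196)],12,(190,190)); cs=px([(402,338),(357,168),(167,293)],10,(240,255))
def res(p,cams="ts"):
    P=ring(p[0],p[1],p[2],p[3],.033); o=[]
    if 't' in cams:o.append(proj(P,"top")-ct)
    if 's' in cams:o.append(proj(P,"side")-cs)
    return np.concatenate(o).ravel()
for c in("ts","t","s"):
    r=least_squares(res,[.45,.2,3,.042],args=(c,));print("cap",c,r.x.round(4),r.fun.round(2))
ht=px([(390,133),(198,328),(455,398)],10,(285,165)); hs=px([(318,345),(515,260)],10,(285,175))
ft=px([(210,80),(592,192),(485,572),(100,455)],10,(285,165))
def resh(p,cams="ts"):
    P=ring(p[0],p[1],p[2],p[3],.101); o=[]
    F=ring(p[0],p[1],p[4],.13/2**.5,.02,4)
    if 't' in cams:o+=[proj(P,"top")-ht]
    if 'f' in cams:o+=[proj(F,"top")[[0,3,2,1]]-ft]
    if 's' in cams:o+=[proj(P[1:],"side")-hs]
    return np.concatenate(o).ravel()
for c in("tfs","t","f","ts"):
    r=least_squares(resh,[.5,-.05,-.3,.046,.5],args=(c,));print("hou",c,r.x.round(4),r.fun.round(2))
E
```

```text
cap ts [0.534  0.2684 2.9629 0.0398] [ 0.02  0.08 -0.19  0.13 -0.    0.04  0.06 -0.11 -0.01 -0.1  -0.14 -0.16]
cap t [0.5343 0.2683 2.9628 0.04  ] [ 0.06  0.05 -0.08  0.03  0.01 -0.08]
cap s [0.5336 0.2688 2.963  0.0396] [ 0.04 -0.02 -0.01  0.07 -0.04 -0.05]
hou tfs [ 0.5825 -0.0559 -0.2969  0.0476  0.4768] [-0.01  0.63 -0.27 -0.09  0.31  0.25 -0.01 -0.38  0.29 -0.47 -0.12  0.07
 -0.54  0.35 -0.11 -0.2  -0.03 -0.77]
hou t [ 0.5833 -0.0559 -0.2914  0.0475  0.5   ] [-0.11  0.36 -0.25 -0.27  0.35 -0.08]
hou f [ 0.5822 -0.0562 -0.3     0.046   0.4768] [ 0.09 -0.28  0.39 -0.37 -0.02  0.18 -0.45  0.45]
hou ts [ 0.5828 -0.0557 -0.2956  0.0476  0.5   ] [-0.11  0.53 -0.36 -0.14  0.25  0.16 -0.21 -0.18 -0.13 -0.77]
```

The fits agree and give known sizes: the cap is at (0.534, 0.268) with yaw 2.963, and the housing is at (0.5826, -0.056) with yaw about -0.30. I'll grasp with tool x at yaw -0.179, which suits the wrist range, and later aim for cap yaw 3.89 (tool yaw 0.747).

```bash
cat >> h.py <<'E'
from scipy.spatial.transform import Rotation as R
def tgt(x,y,z,yaw):
    from station import arm
    s=arm.state();q=s["ee_rot"];R0=R.from_quat([q[1],q[2],q[3],q[0]])
    R1=R.from_matrix(np.array([[np.cos(yaw),np.sin(yaw),0],[np.sin(yaw),-np.cos(yaw),0],[0,0,-1]]))
    d=R0.inv().apply(np.array([x,y,z])-s["ee_pos"])*100
    print("shift cm",d.round(2),"turn",(R0.inv()*R1).as_rotvec().round(4))
def st():
    from station import arm
    s=arm.state();q=s["ee_rot"];M=R.from_quat([q[1],q[2],q[3],q[0]]).as_matrix()
    print("t",round(s["time_s"],2),"pos",s["ee_pos"].round(4),"yaw",round(np.arctan2(M[1,0],M[0,0]),4),"zax",M[:,2].round(3),"F",s["force"].round(2),"T",s["ft_torque"].round(2),"w",round(s["width"],4),"q",s["joint_pos"].round(3))
E
python3 -c "
from h import *
st();tgt(.534,.2684,.20,-.179);tgt(.534,.2684,.25,-.179)"
```

```text
t 0.1 pos [ 0.2871 -0.5825  0.2045] yaw 0.4578 zax [-0.001  0.002 -1.   ] F [-0.37 -0.26 -1.29] T [-0.01 -0.02 -0.01] w 0.0941 q [-1.287  0.246  1.559 -0.     1.339 -0.174]
shift cm [ 59.75 -65.42   0.58] turn [-1.700e-03  3.000e-04  6.368e-01]
shift cm [ 59.75 -65.43  -4.42] turn [-1.700e-03  3.000e-04  6.368e-01]
```

>>> arm_command(
  series="-1 0 0 -3 0 0 0; -1 59.7 -65.4 -3 0 0 0.637; -1 59.7 -65.4 -3 0 0 0.637; -1 59.7 -65.4 -3 0 0 0.637; -1 59.7 -65.4 -3 0 0 0.637; -1 59.7 -65.4 -3 0 0 0.637; -1 59.7 -65.4 -3 0 0 0.637; -1 59.7 -65.4 -3 0 0 0.637; -1 59.7 -65.4 -3 0 0 0.637; -1 59.7 -65.4 -3 0 0 0.637; -1 59.7 -65.4 -3 0 0 0.637; -1 59.7 -65.4 -3 0 0 0.637; -1 59.7 -65.4 -3 0 0 0.637; -1 59.7 -65.4 -3 0 0 0.637; -1 59.7 -65.4 -3 0 0 0.637; -1 59.7 -65.4 -3 0 0 0.637; -1 59.7 -65.4 -3 0 0 0.637; -1 59.7 -65.4 -3 0 0 0.637; -1 59.7 -65.4 -3 0 0 0.637; -1 59.7 -65.4 -3 0 0 0.637",
  squeeze=30,
)

```text
time_s: 2.1
ee_pos: [0.5334, 0.2713, 0.2348]
ee_rot: [-0.001, 0.996, -0.087, -0.001]
force: [-1.1, -0.7, -1.3]
width: 0.0943
```

```bash
python3 -c "
from h import *
st();tgt(.534,.2684,.09,-.179);tgt(.534,.2684,.040,-.179)"
```

```text
t 2.1 pos [0.5334 0.2713 0.2348] yaw -0.1746 zax [-0.002  0.002 -1.   ] F [-1.06 -0.65 -1.27] T [0.04 0.03 0.01] w 0.0943 q [2.800e-01 1.030e-01 1.665e+00 2.000e-03 1.375e+00 2.025e+00]
shift cm [ 0.13  0.29 14.48] turn [-0.0016  0.002   0.0044]
shift cm [ 0.14  0.3  19.48] turn [-0.0016  0.002   0.0044]
```

>>> arm_command(
  series="-1 0.1 0.2 5 0 0 0; -1 0.1 0.2 10 0 0 0.004; -1 0.1 0.2 13.5 0 0 0.004; -1 0.1 0.2 13.5 0 0 0.004; -1 0.1 0.2 13.5 0 0 0.004",
)

```text
time_s: 2.6
ee_pos: [0.5339, 0.2687, 0.1003]
ee_rot: [-0.001, 0.996, -0.09, -0.001]
force: [-0.6, -0.2, 1.0]
width: 0.0942
```

```bash
python3 -c "
from h import *
from station import arm
import cv2
st();tgt(.534,.2684,.040,-.179)
for n in('top','side'): cv2.imwrite(f'pics/{n}1.png',arm.capture(n)['frame'][:,:,::-1])
t=cv2.imread('pics/side1.png')[230:330,220:320];cv2.imwrite('pics/s1c.png',cv2.resize(t,None,fx=6,fy=6,interpolation=cv2.INTER_CUBIC))"
```

```text
t 2.6 pos [0.5339 0.2687 0.1003] yaw -0.1793 zax [-0.002  0.002 -1.   ] F [-0.63 -0.16  1.01] T [ 0.04  0.01 -0.03] w 0.0942 q [2.760e-01 2.410e-01 1.767e+00 2.000e-03 1.135e+00 2.025e+00]
shift cm [0.03 0.04 6.03] turn [-0.0013  0.0024 -0.0003]
```

View pics/s1c.png

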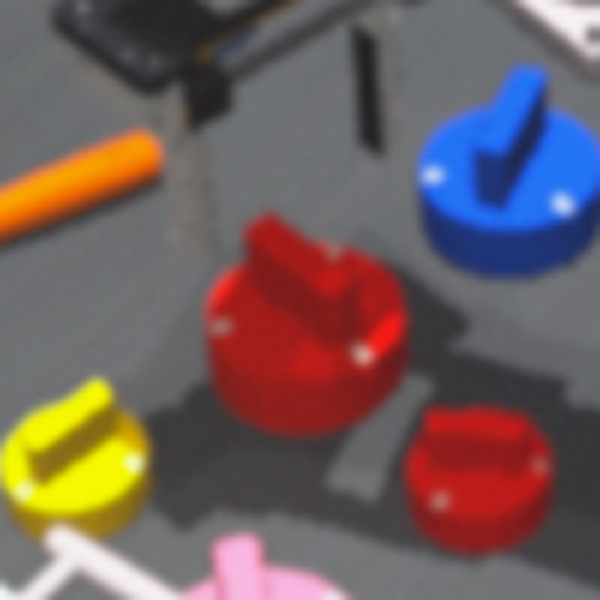

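The two fingers straddle the red cap's bar, at crop (200,240) and (375,150), and are clear of its neighbours. I'll descend and close.

>>> arm_command(
  series="-1 0 0 4 0 0 0; -1 0 0 6.1 0 0 0; -1 0 0 6.1 0 0 0; -1 0 0 6.1 0 0 0; 1 0 0 6.1 0 0 0; 1 0 0 6.1 0 0 0; 1 0 0 6.1 0 0 0; 1 0 0 6.1 0 0 0; 1 0 0 6.1 0 0 0; 1 0 0 6.1 0 0 0; 1 0 0 6.1 0 0 0; 1 0 0 6.1 0 0 0",
  squeeze=30,
)

```text
time_s: 3.9
ee_pos: [0.5359, 0.2697, 0.0418]
ee_rot: [-0.002, 0.996, -0.089, 0.001]
force: [-0.3, -0.3, 0.3]
width: 0.0331
```

```bash
python3 -c "
from h import *
st()"
```

```text
t 3.9 pos [0.5359 0.2697 0.0418] yaw -0.1791 zax [ 0.003  0.003 -1.   ] F [-0.29 -0.3   0.3 ] T [ 0.05  0.1  -0.  ] w 0.0331 q [0.276 0.326 1.785 0.003 1.027 2.025]
```

>>> arm_command(
  series="1 -0.1 0.1 0.2 0 0 0; 1 -0.1 0.1 0.2 0 0 0; 1 -0.1 0.1 0.2 0 0 0; 1 -0.1 0.1 0.2 0 0 0; 1 -0.1 0.1 0.2 0 0 0; 1 -0.1 0.1 0.2 0 0 0",
)

```text
time_s: 4.5
ee_pos: [0.5347, 0.2689, 0.0396]
ee_rot: [-0.002, 0.996, -0.089, 0.001]
force: [0.5, 0.5, -1.9]
width: 0.0179
```

```bash
python3 -c "
from h import *
st();tgt(.534,.2684,.25,-.179)"
```

```text
t 4.5 pos [0.5347 0.2689 0.0396] yaw -0.1791 zax [ 0.003  0.003 -1.   ] F [ 0.45  0.46 -1.9 ] T [0.04 0.01 0.02] w 0.0179 q [0.276 0.327 1.789 0.003 1.023 2.024]
shift cm [-2.000e-02 -1.000e-02 -2.104e+01] turn [-0.0035 -0.002  -0.0001]
```

>>> arm_command(
  series="1 0 0 -5 0 0 0; 1 0 0 -10 0 0 0; 1 0 0 -15 0 0 0; 1 0 0 -19 0 0 0; 1 0 0 -19 0 0 0; 1 0 0 -19 0 0 0",
)

```text
time_s: 5.1
ee_pos: [0.5344, 0.2684, 0.2302]
ee_rot: [-0.002, 0.996, -0.089, 0.002]
force: [-0.4, -0.3, -3.4]
width: 0.018
```

```bash
python3 -c "
from h import *
st();tgt(.5826,-.0559,.225,.747)"
```

```text
t 5.1 pos [0.5344 0.2684 0.2302] yaw -0.179 zax [ 0.004  0.004 -1.   ] F [-0.39 -0.34 -3.44] T [-0.01  0.08  0.  ] w 0.018 q [2.750e-01 1.010e-01 1.675e+00 2.000e-03 1.361e+00 2.024e+00]
shift cm [10.52 31.06  0.43] turn [-0.0024 -0.0049 -0.926 ]
```

>>> arm_command(
  series="1 2.5 7.5 0.2 0 0 -0.14; 1 4 12 0.4 0 0 -0.28; 1 5.5 16 0.4 0 0 -0.42; 1 7 20.5 0.4 0 0 -0.56; 1 8.5 25 0.4 0 0 -0.7; 1 9.5 28.5 0.4 0 0 -0.84; 1 10.2 30.2 0.4 -0.002 -0.005 -0.93; 1 10.5 31 0.4 -0.002 -0.005 -0.95; 1 10.5 31 0.4 -0.002 -0.005 -0.95; 1 10.5 31 0.4 -0.002 -0.005 -0.95; 1 10.5 31 0.4 -0.002 -0.005 -0.95; 1 10.5 31 0.4 -0.002 -0.005 -0.95",
)

```text
time_s: 6.3
ee_pos: [0.5822, -0.0542, 0.2248]
ee_rot: [-0.0, 0.926, 0.377, -0.0]
force: [-0.8, 0.1, -1.2]
width: 0.0182
```

```bash
python3 -c "
from h import *
from station import arm
import cv2
st();tgt(.5826,-.0559,.18,.777)
for n in('top','side'): cv2.imwrite(f'pics/{n}2.png',arm.capture(n)['frame'][:,:,::-1])
st()
a=cv2.imread('pics/side2.png')[130:250,260:380];b=cv2.imread('pics/top2.png')[140:260,260:380]
cv2.imwrite('pics/c2.png',cv2.resize(cv2.hconcat([a,b]),None,fx=3.3,fy=3.3,interpolation=cv2.INTER_CUBIC))"
```

```text
t 6.3 pos [ 0.5822 -0.0542  0.2248] yaw 0.7722 zax [-0.001  0.001 -1.   ] F [-0.82  0.06 -1.24] T [-0.01  0.03 -0.06] w 0.0182 q [-0.287  0.078  1.71   0.     1.355  0.512]
shift cm [-0.09  0.15  4.48] turn [-0.0011  0.0001 -0.0048]
t 6.4 pos [ 0.5824 -0.0545  0.2252] yaw 0.772 zax [-0.  0. -1.] F [-0.67  0.26 -1.57] T [-0.02  0.01  0.  ] w 0.0178 q [-0.287  0.078  1.709  0.     1.355  0.512]
```

View pics/c2.png

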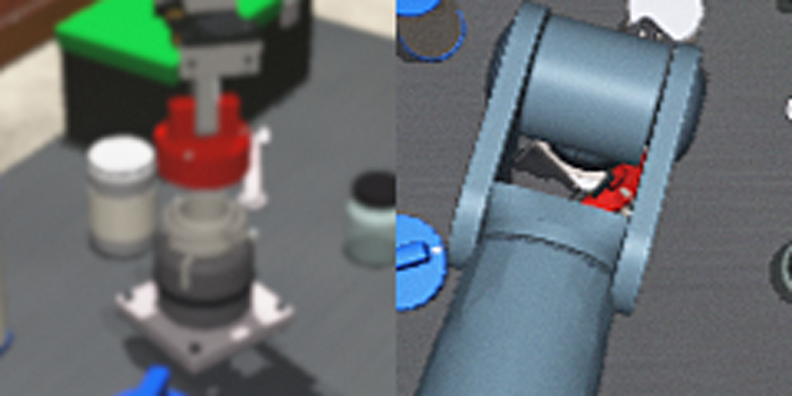

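The cap is held upright over the neck: skirt at crop (203,165), neck mouth at (204,210). Its white mark lines up with the housing mark near column 187. I'll lower it gently.

>>> arm_command(
  series="1 -0.08 0.1 2 0 0 0; 1 -0.08 0.1 4 0 0 0; 1 -0.08 0.1 4.7 0 0 0; 1 -0.08 0.1 5 0 0 0; 1 -0.08 0.1 5.2 0 0 0; 1 -0.08 0.1 5.2 0 0 0",
)

```text
time_s: 7.0
ee_pos: [0.583, -0.0558, 0.174]
ee_rot: [0.0, 0.926, 0.377, 0.001]
force: [1.4, -0.2, -1.5]
width: 0.0178
```

```bash
python3 -c "
from h import *
st();tgt(.5826,-.0559,.1655,.777)"
```

```text
t 7.0 pos [ 0.583  -0.0558  0.174 ] yaw 0.7721 zax [ 0.001  0.    -1.   ] F [ 1.37 -0.21 -1.47] T [ 0.02 -0.02  0.02] w 0.0178 q [-0.289  0.126  1.754  0.     1.261  0.509]
shift cm [-0.04 -0.03  0.85] turn [ 0.0008 -0.0008 -0.0049]
```

>>> arm_command(
  series="1 0 0 0.2 0 0 0; 1 0 0 0.4 0 0 0; 1 0 0 0.6 0 0 0; 1 0 0 0.75 0 0 0; 1 0 0 0.85 0 0 0; 1 0 0 0.85 0 0 0",
)

```text
time_s: 7.6
ee_pos: [0.583, -0.0558, 0.1657]
ee_rot: [0.0, 0.926, 0.377, 0.0]
force: [-0.6, -0.5, -1.0]
width: 0.0181
```

```bash
python3 -c "
from h import *
st()"
```

```text
t 7.6 pos [ 0.583  -0.0558  0.1657] yaw 0.7722 zax [ 0.001  0.    -1.   ] F [-0.56 -0.5  -1.  ] T [0.08 0.13 0.02] w 0.0181 q [-0.289  0.135  1.76   0.     1.246  0.509]
```

>>> arm_command(
  series="1 0 0 0.1 0 0 0; 1 0 0 0.1 0 0 0; 1 0 0 0.15 0 0 0; 1 0 0 0.15 0 0 0",
)

```text
time_s: 8.0
ee_pos: [0.5832, -0.0558, 0.1654]
ee_rot: [0.0, 0.926, 0.377, 0.001]
force: [-2.6, -0.1, 7.3]
width: 0.0179
```

```bash
python3 -c "
from h import *
st()"
```

```text
t 8.0 pos [ 0.5832 -0.0558  0.1654] yaw 0.7724 zax [ 0.001 -0.    -1.   ] F [-2.59 -0.13  7.27] T [0.21 0.82 0.02] w 0.0179 q [-0.289  0.135  1.76   0.     1.245  0.509]
```

Contact on the ridges: TCP z is 0.1654 (0.166 expected) at about 9 N. I'll turn back anticlockwise under light pressure and feel for the drop.

>>> arm_command(
  series="1 -0.02 -0.02 0.1 0 0 -0.05; 1 -0.02 -0.02 0.1 0 0 -0.1; 1 -0.02 -0.02 0.1 0 0 -0.15; 1 -0.02 -0.02 0.1 0 0 -0.2; 1 -0.02 -0.02 0.1 0 0 -0.2",
)

```text
time_s: 8.5
ee_pos: [0.5839, -0.0558, 0.1654]
ee_rot: [0.001, 0.884, 0.467, 0.002]
force: [-0.3, 1.7, 4.9]
width: 0.0179
```

```bash
python3 -c "
from h import *
st()"
```

```text
t 8.5 pos [ 0.5839 -0.0558  0.1654] yaw 0.9725 zax [ 0.004 -0.    -1.   ] F [-0.28  1.74  4.86] T [ 0.24 -0.03  0.13] w 0.0179 q [-2.890e-01  1.350e-01  1.760e+00  1.000e-03  1.243e+00  3.090e-01]
```

>>> arm_command(
  series="1 -0.03 -0.05 0.12 0 0 -0.04; 1 -0.03 -0.05 0.12 0 0 -0.08; 1 -0.03 -0.05 0.12 0 0 -0.12; 1 -0.03 -0.05 0.12 0 0 -0.16; 1 -0.03 -0.05 0.12 0 0 -0.16",
)

```text
time_s: 9.0
ee_pos: [0.5841, -0.0556, 0.1655]
ee_rot: [0.002, 0.844, 0.536, 0.002]
force: [-1.3, 1.9, 7.1]
width: 0.0179
```

```bash
python3 -c "
from h import *
st()"
```

```text
t 9.0 pos [ 0.5841 -0.0556  0.1655] yaw 1.132 zax [ 0.006 -0.    -1.   ] F [-1.33  1.85  7.08] T [0.48 0.33 0.1 ] w 0.0179 q [-0.289  0.134  1.761  0.002  1.241  0.149]
```

```bash
python3 -c "
from h import *
tgt(.5828,-.0558,.1643,1.332)"
```

```text
shift cm [-0.08 -0.1   0.12] turn [ 0.0055 -0.0019 -0.2   ]
```

>>> arm_command(
  series="1 -0.08 -0.1 0.12 0.005 -0.002 -0.04; 1 -0.08 -0.1 0.12 0.005 -0.002 -0.08; 1 -0.08 -0.1 0.12 0.005 -0.002 -0.12; 1 -0.08 -0.1 0.12 0.005 -0.002 -0.16; 1 -0.08 -0.1 0.12 0.005 -0.002 -0.16",
)

```text
time_s: 9.5
ee_pos: [0.5839, -0.056, 0.1661]
ee_rot: [0.001, 0.799, 0.602, 0.001]
force: [-1.9, 1.5, 8.0]
width: 0.0179
```

```bash
python3 -c "
from h import *
st();tgt(.5828,-.0558,.1643,1.492)"
```

```text
t 9.5 pos [ 0.5839 -0.056   0.1661] yaw 1.2914 zax [ 0.003 -0.001 -1.   ] F [-1.92  1.53  8.04] T [0.3  0.4  0.09] w 0.0179 q [-0.289  0.135  1.759  0.     1.245 -0.01 ]
shift cm [-0.01 -0.11  0.18] turn [ 3.200e-03 -1.000e-04 -2.006e-01]
```

>>> arm_command(
  series="1 -0.01 -0.08 0.15 0.003 0 -0.04; 1 -0.01 -0.08 0.15 0.003 0 -0.08; 1 -0.01 -0.08 0.15 0.003 0 -0.12; 1 -0.01 -0.08 0.15 0.003 0 -0.16; 1 -0.01 -0.08 0.15 0.003 0 -0.16",
)

```text
time_s: 10.0
ee_pos: [0.5826, -0.0558, 0.1636]
ee_rot: [-0.0, 0.748, 0.663, -0.0]
force: [-0.6, -0.4, -2.7]
width: 0.0177
```

```bash
python3 -c "
from h import *
st();tgt(.5828,-.0558,.1643,1.65)"
```

```text
t 10.0 pos [ 0.5826 -0.0558  0.1636] yaw 1.4504 zax [-0.001  0.    -1.   ] F [-0.63 -0.4  -2.67] T [-0.05 -0.07 -0.01] w 0.0177 q [-0.289  0.137  1.761 -0.     1.244 -0.169]
shift cm [ 0.    0.02 -0.07] turn [-7.000e-04 -1.000e-04 -1.996e-01]
```

The cap dropped free at yaw 1.45 (z 0.1636, no contact force). I'll lower it further in small steps.

>>> arm_command(
  series="1 0 0 0.2 0 0 0; 1 0 0 0.4 0 0 0; 1 0 0 0.4 0 0 0",
)

```text
time_s: 10.3
ee_pos: [0.5826, -0.0559, 0.1588]
ee_rot: [-0.0, 0.749, 0.663, -0.0]
force: [2.2, -1.1, -3.9]
width: 0.018
```

```bash
python3 -c "
from h import *
st()"
```

```text
t 10.3 pos [ 0.5826 -0.0559  0.1588] yaw 1.4498 zax [-0.001  0.    -1.   ] F [ 2.19 -1.07 -3.89] T [-0.16 -0.56  0.06] w 0.018 q [-0.289  0.142  1.765 -0.     1.235 -0.168]
```

>>> arm_command(
  series="1 0 0 0.15 0 0 0; 1 0 0 0.3 0 0 0; 1 0 0 0.45 0 0 0; 1 0 0 0.5 0 0 0; 1 0 0 0.5 0 0 0",
)

```text
time_s: 10.8
ee_pos: [0.5825, -0.0559, 0.1537]
ee_rot: [-0.0, 0.749, 0.663, -0.0]
force: [0.5, -0.2, -1.3]
width: 0.0179
```

```bash
python3 -c "
from h import *
st()"
```

```text
t 10.8 pos [ 0.5825 -0.0559  0.1537] yaw 1.4498 zax [-0.001  0.    -1.   ] F [ 0.46 -0.21 -1.3 ] T [-0.04 -0.02 -0.01] w 0.0179 q [-0.289  0.148  1.769 -0.     1.226 -0.168]
```

>>> arm_command(
  series="1 0 0 0.08 0 0 0; 1 0 0 0.15 0 0 0; 1 0 0 0.15 0 0 0",
)

```text
time_s: 11.1
ee_pos: [0.5827, -0.0559, 0.153]
ee_rot: [-0.0, 0.749, 0.663, -0.0]
force: [-1.4, 0.2, 3.6]
width: 0.0179
```

```bash
python3 -c "
from h import *
st()"
```

```text
t 11.1 pos [ 0.5827 -0.0559  0.153 ] yaw 1.4499 zax [-0.001 -0.    -1.   ] F [-1.45  0.17  3.63] T [ 0.07  0.37 -0.  ] w 0.0179 q [-0.289  0.149  1.769 -0.     1.224 -0.168]
```

Fully entered: bottom contact at TCP z 0.153, as expected. Now I'll turn clockwise, following the thread's descent.

>>> arm_command(
  series="1 0 0 -0.06 0 0 0; 1 0 0 -0.06 0 0 0.05; 1 0 0 -0.06 0 0 0.1; 1 0 0 -0.06 0 0 0.15; 1 0 0 -0.06 0 0 0.2; 1 0 0 -0.03 0 0 0.25; 1 0 0 0 0 0 0.3; 1 0 0 0.02 0 0 0.35; 1 0 0 0.05 0 0 0.4; 1 0 0 0.05 0 0 0.4",
)

```text
time_s: 12.1
ee_pos: [0.5825, -0.0559, 0.1519]
ee_rot: [-0.0, 0.865, 0.501, -0.0]
force: [0.2, -0.0, -2.2]
width: 0.0178
```

```bash
python3 -c "
from h import *
st()"
```

```text
t 12.1 pos [ 0.5825 -0.0559  0.1519] yaw 1.0499 zax [-0.001  0.    -1.   ] F [ 0.21 -0.04 -2.21] T [-0.05 -0.04  0.02] w 0.0178 q [-0.289  0.15   1.77  -0.     1.223  0.232]
```

>>> arm_command(
  series="1 0 0 0.03 0 0 0.05; 1 0 0 0.06 0 0 0.1; 1 0 0 0.09 0 0 0.15; 1 0 0 0.12 0 0 0.2; 1 0 0 0.15 0 0 0.25; 1 0 0 0.18 0 0 0.3; 1 0 0 0.2 0 0 0.35; 1 0 0 0.22 0 0 0.4; 1 0 0 0.22 0 0 0.4",
)

```text
time_s: 13.0
ee_pos: [0.5824, -0.0559, 0.1495]
ee_rot: [-0.0, 0.947, 0.32, -0.001]
force: [0.4, 0.3, -0.7]
width: 0.0179
```

```bash
python3 -c "
from h import *
st()"
```

```text
t 13.0 pos [ 0.5824 -0.0559  0.1495] yaw 0.6509 zax [-0.001  0.    -1.   ] F [ 0.43  0.27 -0.75] T [-0.04 -0.01 -0.05] w 0.0179 q [-0.289  0.152  1.772 -0.     1.219  0.631]
```

>>> arm_command(
  series="1 0 0 0.03 0 0 0.05; 1 0 0 0.06 0 0 0.1; 1 0 0 0.09 0 0 0.15; 1 0 0 0.12 0 0 0.2; 1 0 0 0.15 0 0 0.25; 1 0 0 0.18 0 0 0.3; 1 0 0 0.18 0 0 0.3",
)

```text
time_s: 13.7
ee_pos: [0.5827, -0.0559, 0.1478]
ee_rot: [-0.0, 0.985, 0.175, -0.0]
force: [-0.1, 0.1, -0.6]
width: 0.0178
```

```bash
python3 -c "
from h import *
st()"
```

```text
t 13.7 pos [ 0.5827 -0.0559  0.1478] yaw 0.3525 zax [-0.  0. -1.] F [-0.13  0.06 -0.6 ] T [-0.   -0.1  -0.03] w 0.0178 q [-0.289  0.154  1.773 -0.     1.215  0.929]
```

>>> arm_command(
  series="1 0 0 0.02 0 0 0.03; 1 0 0 0.03 0 0 0.06; 1 0 0 0.05 0 0 0.09; 1 0 0 0.05 0 0 0.09",
)

```text
time_s: 14.1
ee_pos: [0.5827, -0.0559, 0.1473]
ee_rot: [0.0, 0.991, 0.131, -0.0]
force: [0.4, -0.4, -1.1]
width: 0.0176
```

```bash
python3 -c "
from h import *
st()"
```

```text
t 14.1 pos [ 0.5827 -0.0559  0.1473] yaw 0.2631 zax [-0.001 -0.    -1.   ] F [ 0.35 -0.38 -1.07] T [-0.01 -0.    0.04] w 0.0176 q [-0.289  0.155  1.773 -0.     1.214  1.019]
```

>>> arm_command(
  series="1 0 0 0.02 0 0 0.03; 1 0 0 0.03 0 0 0.06; 1 0 0 0.03 0 0 0.06",
)

```text
time_s: 14.4
ee_pos: [0.5829, -0.0561, 0.1472]
ee_rot: [0.0, 0.995, 0.102, 0.0]
force: [1.0, -0.9, -0.1]
width: 0.0179
```

```bash
python3 -c "
from h import *
st()"
```

```text
t 14.4 pos [ 0.5829 -0.0561  0.1472] yaw 0.2044 zax [ 0.    -0.001 -1.   ] F [ 1.03 -0.93 -0.05] T [-0.1  -0.08  0.62] w 0.0179 q [-2.890e-01  1.550e-01  1.773e+00 -1.000e-03  1.213e+00  1.078e+00]
```

>>> arm_command(
  series="1 0 0 0.04 0 0 0.03; 1 0 0 0.06 0 0 0.04; 1 0 0 0.06 0 0 0.04",
)

```text
time_s: 14.7
ee_pos: [0.583, -0.0562, 0.1471]
ee_rot: [0.001, 0.997, 0.082, -0.0]
force: [-2.7, -0.2, 3.8]
width: 0.0185
```

```bash
python3 -c "
from h import *
st()"
```

```text
t 14.7 pos [ 0.583  -0.0562  0.1471] yaw 0.1651 zax [ 0.    -0.001 -1.   ] F [-2.73 -0.22  3.79] T [-0.04  0.51  0.91] w 0.0185 q [-2.890e-01  1.560e-01  1.773e+00 -1.000e-03  1.213e+00  1.117e+00]
```

End stop felt: torque rose to 0.9 N m, the width began to grow, and z is 0.1471, 6 mm below entered. I'll relax the twist, open and lift.

>>> arm_command(
  series="1 0 0 0 0 0 -0.03; 1 0 0 0 0 0 -0.03; -1 0 0 -0.03 0 0 -0.03; -1 0 0 -0.03 0 0 -0.03; -1 0 0 -0.03 0 0 -0.03; -1 0 0 -0.03 0 0 -0.03; -1 0 0 -0.03 0 0 -0.03; -1 0 0 -0.03 0 0 -0.03; -1 0 0 -0.03 0 0 -0.03; -1 0 0 -0.03 0 0 -0.03",
)

```text
time_s: 15.7
ee_pos: [0.583, -0.0562, 0.1474]
ee_rot: [0.001, 0.995, 0.097, 0.0]
force: [-0.0, 0.3, 0.1]
width: 0.0787
```

```bash
python3 -c "
from h import *
st()"
```

```text
t 15.7 pos [ 0.583  -0.0562  0.1474] yaw 0.1951 zax [ 0.    -0.001 -1.   ] F [-0.04  0.26  0.12] T [ 0.03 -0.01  0.03] w 0.0787 q [-2.890e-01  1.550e-01  1.773e+00 -1.000e-03  1.213e+00  1.087e+00]
```

>>> arm_command(
  series="-1 0 0 -3 0 0 0; -1 0 0 -7 0 0 0; -1 0 0 -12 0 0 0; -1 0 5 -12 0 0 0; -1 0 10 -12 0 0 0; -1 0 15 -12 0 0 0; -1 0 20 -12 0 0 0; -1 0 25 -12 0 0 0; -1 0 25 -12 0 0 0; -1 0 25 -12 0 0 0; -1 0 25 -12 0 0 0",
)

```text
time_s: 16.8
ee_pos: [0.6314, -0.3003, 0.2678]
ee_rot: [0.0, 0.995, 0.098, -0.0]
force: [0.3, -0.9, 0.4]
width: 0.0942
```

```bash
python3 -c "
from h import *
from station import arm
import cv2
st()
for n in('top','side'): cv2.imwrite(f'pics/{n}3.png',arm.capture(n)['frame'][:,:,::-1])
a=cv2.imread('pics/side3.png')[165:245,280:360];b=cv2.imread('pics/top3.png')[155:235,280:360]
cv2.imwrite('pics/c3.png',cv2.resize(cv2.hconcat([a,b]),None,fx=5,fy=5,interpolation=cv2.INTER_CUBIC))"
```

```text
t 16.8 pos [ 0.6314 -0.3003  0.2678] yaw 0.1959 zax [ 0.    -0.001 -1.   ] F [ 0.34 -0.92  0.45] T [ 0.    0.01 -0.01] w 0.0942 q [-6.050e-01  3.170e-01  1.357e+00 -1.000e-03  1.467e+00  7.700e-01]
```

View pics/c3.png

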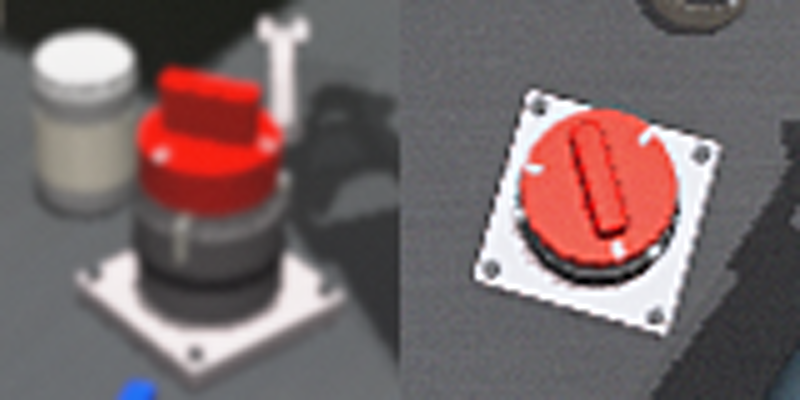

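View pics/top3.png

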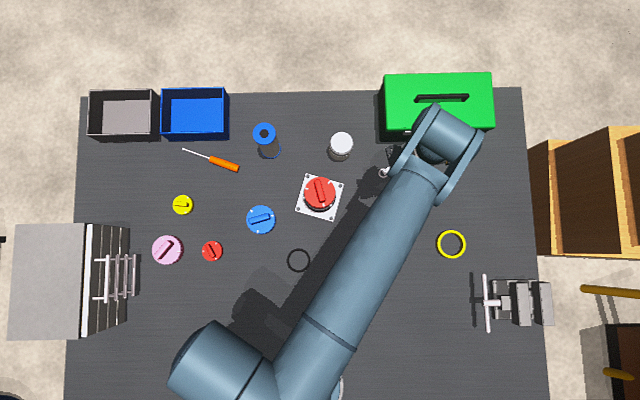

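The cap sits level on the neck with its bar at top-view (320,191) and the other items in place. I'll check its height and centre numerically.

Run:
```python
from h import *
t=px([(217,249),(249,135),(135,169)],5,(280,155)); s=px([(160,155),(270,145)],5,(280,165))
def res(p):
    P=ring(p[0],p[1],p[2],.0398,p[3]); return np.concatenate([proj(P,"top")-t,proj(P,"side")[[2,0]]-s]).ravel()
r=least_squares(res,[.58,-.056,3.4,.141]);print(r.x.round(4),"expected z .141",r.fun.round(2))
st()
```

```text
[ 0.5833 -0.0566  3.3863  0.1383] expected z .141 [ 0.27  0.04 -0.26  0.31 -0.05 -0.36  0.33  0.   -0.3  -0.02]
t 16.9 pos [ 0.6316 -0.2998  0.2682] yaw 0.1967 zax [ 0.    -0.001 -1.   ] F [-0.31  1.24  0.  ] T [ 0.07 -0.01  0.05] w 0.0938 q [-6.050e-01  3.170e-01  1.357e+00 -1.000e-03  1.467e+00  7.700e-01]
```

```bash
python3 -c "
from station import arm
print(arm.sign_off())"
```

```text
the job is handed in; nothing more can be done
None
```

The red cap is screwed home on the housing neck and released, and the job was handed in at about 17 s of the 72 s allowed. The hand-in reported no verdict.

- **What I did:** I gripped the larger red cap by its bar and set it on the ridges with the marks in line. Turning it back about 0.7 rad under less than 10 N, I felt it drop in. I then lowered it to the bottom of the gap and turned it clockwise, following the thread to a clear end stop at about 0.9 N m.
- **Touch checks:** The drop from the ridges to the entered position was about 12.5 mm, and from entered to home about 6 mm. Both match the description. The wrist force readings I took stayed below about 10 N.
- **Camera check:** The last camera fit put the cap within about 1 mm of the housing axis. The other things on the bench look unmoved.
- **One disagreement:** The camera fit put the lid 2.7 mm lower than fully home should be (138.3 mm against 141 mm). I put this down to calibration and reading error at that picture scale, because the heights measured by contact agree with home.
- **During tightening:** At the stop the bar twisted slightly in the fingers, so I eased the twist before opening the gripper.

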